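# Gauge the base of a roller-door brake magnet

### The arm

A 7-joint arm with a two-finger parallel gripper is mounted at the origin on the work surface. World frame = base frame: x ahead of the robot, y to its left, z up, the work surface at z = 0. Lengths are in mm, angles in rad, forces in N, time in s.
With the tool pointing down it reaches from about 400 to 875 mm from the base axis. Payload 19.3 kg.
Tool frame: the origin (TCP) lies midway between the tips of the shut fingers; the grasp point (between the pads) lies 19 mm behind it (tcp_to_grasp is the distance from the TCP to the grasp point, in mm); z points along the fingers, y is the line along which they close (so a half turn about z gives the same grasp; the last joint's range is limited). The gripper opens to 85 mm and grips with 20 to 120 N. Pads are 22 mm wide; open, the fingers measure 114 mm over their backs; the gripper's body (76 mm by 85 mm) begins 54 mm behind the grasp point. The pads swing forward as they close: fully open they stand 13 mm farther back than shut.
Start: joints at [1.262, 0.521, -0.036, 1.599, 0.021, 1.021, -0.113], TCP at [147.807, -607.262, 231.291] pointing down, gripper open.
Joint ranges: [-2.91, 2.91], [-0.3, 2.13], [-1.5, 1.42], [0.17, 2.43], [-1.26, 4.41], [0.16, 1.93], [-2.52, 2.52]. Speed limits (rad/s): [1.89, 1.89, 2.39, 2.39, 3.01, 3.01, 3.01].

### API

Orientations are given as a unit quaternion [w, x, y, z].
In Python, from plant import get_state, camera, hand_in, spot_in, tcp_to_grasp gives the robot as it stands.
- The arm moves only by the tool arm_command, never from a script. Its argument "moves" is a list of rows, each an object of numbers: "dx", "dy", "dz": the shift along the world's x, y, z in mm; "wx", "wy", "wz": the turn, a rotation vector about the world's x, y, z in degrees. In form: [{"dx": .., "dy": .., "dz": .., "wx": .., "wy": .., "wz": ..}, ...]. A call has 1 to 12 rows; each row shifts and turns the commanded pose from where the row before left it; what a row does not reach is not made up. A row lasts 1/10 s, in which the tool goes at most 50 mm and 8.59 degrees, less where a joint would pass 70% of its speed; a pose out of reach is approached as far as the arm can. A call with a gripper value outside its range is refused whole. "jaw" is the finger opening in mm, from 0 to 85.4, set as the call begins (left out, the last holds). The fingers move at their own pace and stop on an object; the grip force is fixed at half the most. Time passes only in rows, so rows that do not move let the fingers close. It gives the time, the measured TCP pose, the force, the opening and the grip force at its end, in the units of the state.
- get_state(): the state, without advancing time (a new reading comes with each control period).
- camera(name): name is "scene" or "side" or "wrist"; returns a dict with "frame" (420x560x3 uint8, red, green, blue), "fx", "fy", "cx", "cy" (pixels), "k1" (the pictures are not rectified: a ray, as slopes to the right and down, at radius r is drawn at 1 + k1 r^2 times it, then the intrinsics apply), "world_from_camera" (4x4, takes a point from camera to world coordinates); the wrist camera has in their place "mount" (4x4, takes a point from camera to tool coordinates, whose origin is the TCP and whose axes are the flange's). Camera axes: x right, y up, looking along -z (the intrinsics and any distortion apply to the point x, -y, -z); pixel columns grow to the right and rows downward; lengths in mm; the calibration is good to about 2 mm. A picture is of the moment at which its call begins: read the wrist's pose just before it. There is no depth.
- hand_in(): hands the job in; it is judged then, once.
Trained networks look in a picture, given as the dict that the camera call returned (one of the last four; its "shot" number tells which), for a name from the list of things; names that differ only in an ending like _2 or _b are one class to them, and where a whole thing is asked for, a point or a joint stands for the part that bears it (a point fixed in the world has none). Each returns a list of dicts, best first, with "conf" (0 to 1); they miss things now and then, are a little off and sometimes report something else, mostly with a low value. They report only what shows in the picture. A call takes as long as a camera call.
- spot_in(picture, thing): "uv" ([column, row] in pixels, amid what is visible of it).
The state is a dict: "t": time; "q": joint angles; "dq": joint speeds; "joint_torque": joint torques, N m; "position": TCP position; "tool_rot": TCP orientation; "contact_force": force on the tool from outside, world axes, zero at the start; "torque": the same for the moment, N m; "finger_gap": finger opening in mm; "gripper_force": force on a finger pad.
Only numpy, scipy, OpenCV 4.12 (cv2) and the standard library are available. Lean on these libraries where they do the work, as an engineer would, in place of code of your own. Each camera call takes 0.05 s, during which the arm holds its last target. There are 200 camera calls.

### The job

On the bench is the brake magnet of a roller-door opener: lift its wound coil straight up off the core post, set it gently down flat in the shallow metal tray and let go of it. Then take the pen gauge from its stand and hold it upright with its sprung tip inside the scribed ring on the base plate that the coil had covered, pressed lightly so that the tip is about half-way in and not bottomed; finish while still holding it there. Leave the jar, wrench and mug alone.

Things in the scene. Friction and masses are not known exactly. Their poses are not given: they have to be found in the camera images.
- coil_center (a point): Copper-wound coil on a black bobbin, loose on the core post, about 0.35 kg, round about z (up). Point: on its axis, half-way up its 62 mm. From the bottom: 84 mm diameter flange 4 mm thick, 76 mm winding 26 mm high, 84 mm flange 4 mm thick (its top 3 mm above this point), then a plain neck 34 mm in diameter, 28 mm high (3 to 31 mm above this point) to grip. Bore 23 mm right through.
- core_top (a point): Centre of the top of the magnet's upright steel core post, 18 mm in diameter, 70 mm tall above the base plate; with the coil on, the post stands 8 mm out of the neck. The coil must rise 70 mm to come free of it.
- mark (a point): Centre of the scribed ring (22 mm diameter, centre-punched) on top of the magnet's base plate, 30 mm from the post's axis, hidden under the coil at first. The fixed grey plate, 140 x 110 x 12 mm, lies level on the bench, post at its middle; x points from post to ring, along the 140 mm side, z up. A black terminal block 14 mm tall stands on the plate's -x end.
- tray_in (a point): Centre of the inner floor of the shallow metal tray fixed on the bench: 150 x 130 x 20 mm outside, 4 mm walls and floor (walls rise 16 mm above this floor). x along its 150 mm side, z up.
- stand: Wooden stand that holds the gauge upright, fixed to the bench, 64 x 64 x 52 mm. Origin: centre of its underside. Round socket in the top, 32 mm in diameter and 22 mm deep, down to a ledge 30 mm above the bench on which the gauge's shoulder stands; an 18 mm hole goes on down for the tip.
- gauge_center (a point): Pen gauge, loose, tip down in the stand, about 0.12 kg. Point: on its axis, half-way along its 146 mm; z from tip to blunt top. Round grey barrel 28 mm in diameter from the shoulder 47 mm below this point to the top 73 mm above; under the shoulder a 14 mm nose, then the tip pin, 6 mm thick, 12 mm long. Grip it 25 to 50 mm above this point, so that fingers clear the post by the ring.
- tip_end (a point): Free end of the gauge's sprung tip pin, on the gauge's axis; 73 mm below gauge_center when the tip is fully out. z as the gauge.
- tip (a joint): How far the sprung tip is pushed into the gauge, in m: 0 fully out, 0.010 bottomed. The spring begins to yield at 2.0 N and takes 0.3 N more for each mm (5.0 N at the bottom), so that the gauge's own weight does not push it in.
- jar_mid (a point): Small glass jar with a steel lid, 56 mm in diameter, 70 mm tall, standing; point on its axis half-way up. Not to be disturbed.
- wrench_mid (a point): Wrench 170 mm long, 20 mm thick, lying flat along its x axis; point at its middle. Not to be disturbed.
- mug_mid (a point): White mug, 76 mm in diameter, 85 mm tall, with a handle on its +y side; point on its axis half-way up. Not to be disturbed.

How it is judged (in metres and radians):
On the way, in this order (a step that is already met when the one before it is completed fails the run):
1. the coil is lifted straight up clear of the core post (z of coil_center in the frame of core_top above 0.031 m and horizontal distance between coil_center and core_top below 0.04 m and angle between coil_center's own z axis and vertical below 0.35 rad).
2. the coil is lowered into the tray while still held, to within about 10 mm of its floor (not dropped) (z of coil_center in the frame of tray_in below 0.041 m and horizontal distance between coil_center and tray_in below 0.055 m and contact force between the fingers and coil above 1 N).
3. the coil lies flat in the tray, let go (angle between coil_center's own z axis and vertical below 0.1 rad and horizontal distance between coil_center and tray_in below 0.05 m and z of coil_center in the frame of tray_in between 0.026 and 0.036 m and contact force between the fingers and coil below 0.1 N and linear speed of coil below 0.03 m/s), for 0.2 s.
4. the gauge is lifted out of its stand (z of gauge_center in the frame of stand above 0.14 m and contact force between the fingers and gauge above 1 N), for 0.1 s.
At the end, for the whole second after the job is handed in: Coil at rest flat (6 deg) on the tray floor, within 50 mm of its middle, let go; gauge still in the fingers, still, upright within 7 deg, tip on the plate within 8.5 mm of the ring centre, pushed in 1.5 to 8.8 mm, bearing with 1.8 to 7 N; fingers not on the magnet (all of step 3 and horizontal distance between tip_end and mark below 0.0085 m and z of tip_end in the frame of mark below 0.004 m and angle between gauge_center's own z axis and vertical below 0.12 rad and value of joint tip between 0.0015 and 0.0088 m and contact force between gauge and magnet between 1.8 and 7 N and contact force between the fingers and gauge above 2 N and contact force between the fingers and magnet below 0.5 N and linear speed of gauge below 0.02 m/s); the arm keeps its last pose, push and grip.
It fails at once if the gauge is rammed into the magnet (over 20 N) (contact force between gauge and magnet above 20 N).
It fails at once if a bystander is disturbed (moved more than 30 mm) (distance of any of jar_mid, wrench_mid, mug_mid from where it was at the start of the episode above 0.03 m).
It also fails if it takes over 64 s, if anything falls off the work surface, if the arm or the gripper's body presses on something with over 40 N, if the wrist force passes 120 N, or if a joint passes its speed limit or range.

## Working session

There is one attempt and no reset: what is moved stays moved. The work goes in short steps, Python scripts to look and compute and a tool call to move; the robot and the scene stay as the last step left them, time stands still between calls to the robot, and variables do not carry over. Pictures are saved under pics/ and viewed, at most 13 in all, crops included, and the job is handed in when it is done.

Besides the shell and the picture viewer there is one more tool, called after "Request:" as a command line: name --argument value ..., lists and objects as JSON in quotes. arm_command: Moves the arm, as the interface text tells. Its arguments: {"type":"object","properties":{"moves":{"type":"array"},"jaw":{"type":"number"}},"required":["moves"]}

```bash
mkdir -p pics; ls; cat > h.py <<'E'
import numpy as np, cv2
from scipy.spatial.transform import Rotation as R
from plant import get_state, camera, hand_in, spot_in, tcp_to_grasp
def T_wc(p,s=None):
    if 'world_from_camera' in p: return np.array(p['world_from_camera'])
    T=np.eye(4); q=np.array(s['tool_rot']); T[:3,:3]=R.from_quat(np.r_[q[1:],q[0]]).as_matrix(); T[:3,3]=s['position']
    return T@np.array(p['mount'])
def shot(name):
    s=get_state(); p=camera(name); p['T']=T_wc(p,s); return p
def save(p,fn): cv2.imwrite('pics/'+fn,p['frame'][:,:,::-1])
def ray(p,uv):
    K=np.array([[p['fx'],0,p['cx']],[0,p['fy'],p['cy']],[0,0,1.]])
    d=cv2.undistortPoints(np.array([[uv]],float),K,np.array([p['k1'],0,0,0.]))[0,0]
    v=p['T'][:3,:3]@np.array([d[0],-d[1],-1.]); return p['T'][:3,3],v/np.linalg.norm(v)
def proj(p,X):
    c=np.linalg.inv(p['T'])@np.r_[X,1]; a=np.array([c[0],-c[1]])/-c[2]; a=a*(1+p['k1']*(a@a))
    return np.array([p['fx']*a[0]+p['cx'],p['fy']*a[1]+p['cy']])
def tri(rays):
    A=np.zeros((3,3));b=np.zeros(3)
    for o,d in rays:
        M=np.eye(3)-np.outer(d,d);A+=M;b+=M@o
    X=np.linalg.solve(A,b); return X,[round(float(np.linalg.norm(np.cross(X-o,d))),1) for o,d in rays]
def atz(p,uv,z):
    o,d=ray(p,uv); return o+d*(z-o[2])/d[2]
E
python3 - <<'E'
from h import *
np.set_printoptions(precision=1,suppress=True)
s=get_state();print(s,tcp_to_grasp)
P={n:shot(n) for n in('scene','side','wrist')}
for n in P: save(P[n],n+'0.png');print(n,P[n]['T'][:3,3],P[n]['T'][:3,2],P[n]['fx'],P[n]['k1'])
for t in ['coil_center','core_top','mark','tray_in','stand','gauge_center','tip_end','jar_mid','wrench_mid','mug_mid']:
    r={n:spot_in(P[n],t)[:2] for n in P}
    print(t,{n:[(np.array(x['uv']).round(1).tolist(),round(x['conf'],2)) for x in r[n]] for n in r})
    if r['scene'] and r['side']: print('   ',tri([ray(P[n],r[n][0]['uv']) for n in('scene','side')]))
E
```

```text
pics
{'t': 0.0, 'q': array([ 1.3,  0.5, -0. ,  1.6,  0. ,  1. , -0.1]), 'dq': array([-0., -0.,  0.,  0.,  0., -0., -0.]), 'joint_torque': array([ -0. , -92.7,   2. , -37. ,   0. ,   0. ,   0. ]), 'position': array([ 147.7, -607. ,  230.7]), 'tool_rot': array([-0. ,  1. ,  0.1, -0. ]), 'contact_force': array([ 0.9, -0. , -0.4]), 'torque': array([-0., -0.,  0.]), 'gripper_force': 0.0, 'finger_gap': 85.12374580989734} 18.700000000000003
scene [1366.2 -438.1  631.2] [ 0.7 -0.4  0.6] 410.873592791232 -0.10068589172286442
side [315.3 725.7 555.1] [-0.3  0.8  0.5] 432.86350386697836 0.010073241164333389
wrist [ 228.8 -586.6  374. ] [0.3 0.1 0.9] 310.21578880713923 0.021869087138835612
coil_center {'scene': [([261.2, 217.7], 0.82)], 'side': [([294.4, 238.1], 0.56)], 'wrist': []}
    (array([597.9,  -5.8,  25.9]), [2.0, 2.0])
core_top {'scene': [([266.0, 231.1], 0.57)], 'side': [([294.3, 254.4], 0.7)], 'wrist': []}
    (array([599.2,   2.6, -16.1]), [3.5, 3.5])
mark {'scene': [([266.8, 231.1], 0.8)], 'side': [([289.9, 255.5], 0.56)], 'wrist': []}
    (array([604.7,   5.8, -16.2]), [0.4, 0.4])
[... 262 characters left out ...]
([ 512.9, -255.8,   65.1]), [27.2, 27.2])
gauge_center {'scene': [([156.7, 199.9], 0.81)], 'side': [([371.8, 173.2], 0.82)], 'wrist': []}
    (array([ 492.2, -242.4,   97.4]), [0.2, 0.2])
tip_end {'scene': [], 'side': [([283.9, 255.4], 0.36)], 'wrist': []}
jar_mid {'scene': [([315.9, 255.4], 0.59)], 'side': [([204.4, 217.2], 0.89)], 'wrist': []}
    (array([809.3,  17.4,  41.1]), [3.0, 3.0])
wrench_mid {'scene': [([256.2, 283.2], 0.56)], 'side': [([250.2, 208.7], 0.79)], 'wrist': []}
    (array([ 771.3, -122. ,   -5.1]), [3.5, 3.5])
mug_mid {'scene': [([388.0, 210.7], 0.57)], 'side': [([151.5, 294.5], 0.59), ([288.7, 252.4], 0.42)], 'wrist': []}
    (array([754.7, 285.3,  43.9]), [1.7, 1.7])
```

View pics/scene0.png

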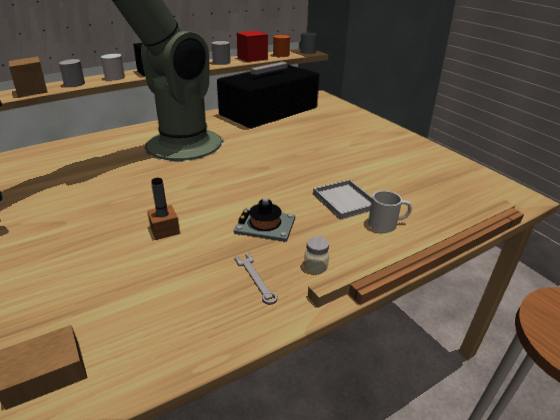

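View pics/side0.png

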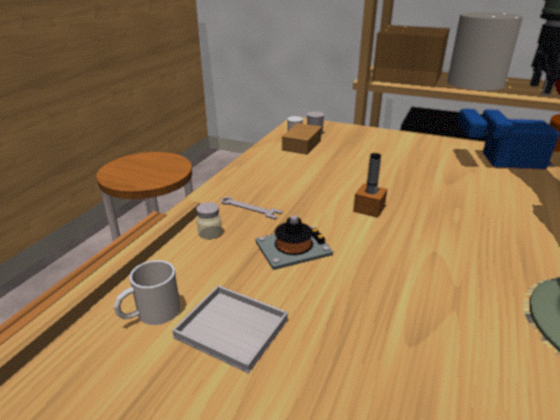

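The scene picture shows the gauge in its stand at (160,200), the coil on its plate at (265,218) with the terminal block at (243,215), and the tray at (347,198). The mug is at (386,212), the jar at (317,255) and the wrench at (257,278). The side picture agrees, so I'll move over the coil and look from near.

Request:
arm_command --moves '[{"dx":35,"dy":35,"dz":5},{"dx":35,"dy":35,"dz":5},{"dx":35,"dy":35,"dz":5},{"dx":35,"dy":35,"dz":5},{"dx":35,"dy":35,"dz":5},{"dx":35,"dy":35,"dz":5},{"dx":35,"dy":35,"dz":5},{"dx":35,"dy":35,"dz":5},{"dx":30,"dy":40},{"dx":30,"dy":40},{"dx":20,"dy":45},{"dx":20,"dy":45}]' --jaw 85

```text
invalid input at $.moves[0]: expected keys dx, dy, dz, wx, wy, wz
```

Request:
arm_command --moves '[{"dx":20,"dy":45},{"dx":20,"dy":45},{"dx":10,"dy":40},{},{}]'

```text
invalid input at $.moves[0]: expected keys dx, dy, dz, wx, wy, wz
```

```bash
python3 - <<'E'
from h import *
np.set_printoptions(precision=1,suppress=True)
s=get_state();print(s['t'],s['position'],s['tool_rot'],s['q'])
p=shot('wrist');save(p,'w1.png');print(p['T'][:3,3],p['T'][:3,:3])
for t in ['coil_center','core_top','mark','tray_in','stand','gauge_center']:
    print(t,[(x['uv'],x['conf']) for x in spot_in(p,t)[:2]])
E
```

```text
1.65 [ 147.8 -607.3  231.3] [-0.   1.   0.1 -0. ] [ 1.3  0.5 -0.   1.6  0.   1.  -0.1]
[ 228.8 -586.7  374.5] [[ 0.2  0.9  0.3]
 [-1.   0.2  0.1]
 [ 0.  -0.3  0.9]]
coil_center []
core_top []
mark []
tray_in []
stand []
gauge_center []
```

View pics/w1.png

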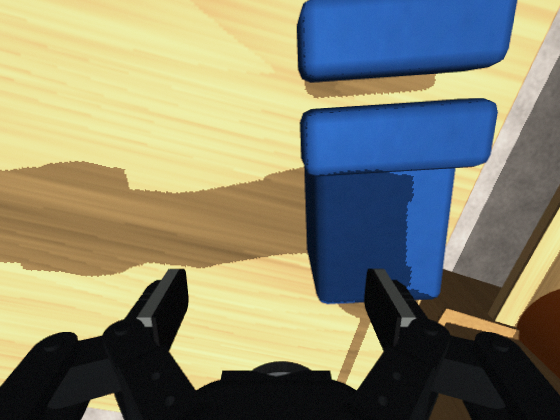

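The wrist picture only shows the start place, a blue clamp, because the moves were refused for missing keys. I'll send them again in full.

Request:
arm_command --moves '[{"dx":35,"dy":35,"dz":5,"wx":0,"wy":0,"wz":0},{"dx":35,"dy":35,"dz":5,"wx":0,"wy":0,"wz":0},{"dx":35,"dy":35,"dz":5,"wx":0,"wy":0,"wz":0},{"dx":35,"dy":35,"dz":5,"wx":0,"wy":0,"wz":0},{"dx":35,"dy":35,"dz":5,"wx":0,"wy":0,"wz":0},{"dx":35,"dy":35,"dz":5,"wx":0,"wy":0,"wz":0},{"dx":35,"dy":35,"dz":5,"wx":0,"wy":0,"wz":0},{"dx":35,"dy":35,"dz":5,"wx":0,"wy":0,"wz":0},{"dx":30,"dy":40,"dz":0,"wx":0,"wy":0,"wz":0},{"dx":30,"dy":40,"dz":0,"wx":0,"wy":0,"wz":0},{"dx":20,"dy":45,"dz":0,"wx":0,"wy":0,"wz":0},{"dx":20,"dy":45,"dz":0,"wx":0,"wy":0,"wz":0}]' --jaw 85

```text
t: 3.2
position: [528.5, -155.4, 271.4]
tool_rot: [0.0, 0.993, 0.119, 0.0]
contact_force: [0.8, -1.0, -0.2]
finger_gap: 85.0
gripper_force: 0.0
```

Request:
arm_command --moves '[{"dx":20,"dy":45,"dz":0,"wx":0,"wy":0,"wz":0},{"dx":20,"dy":45,"dz":0,"wx":0,"wy":0,"wz":0},{"dx":10,"dy":40,"dz":0,"wx":0,"wy":0,"wz":0},{"dx":0,"dy":0,"dz":0,"wx":0,"wy":0,"wz":0},{"dx":0,"dy":0,"dz":0,"wx":0,"wy":0,"wz":0}]'

```text
t: 3.7
position: [577.9, -26.5, 271.2]
tool_rot: [0.0, 0.993, 0.12, -0.0]
contact_force: [-0.4, -1.1, -0.4]
finger_gap: 84.8
gripper_force: 0.0
```

```bash
python3 - <<'E'
from h import *
np.set_printoptions(precision=3,suppress=True)
s=get_state();print(s['t'],s['position'],s['tool_rot'],s['q'])
p=shot('wrist');save(p,'w2.png')
import pickle;pickle.dump(p,open('w2.pkl','wb'))
for t in ['coil_center','core_top','mark','tray_in']:
    print(t,[(x['uv'],x['conf']) for x in spot_in(p,t)[:2]])
E
```

```text
3.7 [577.858 -26.456 271.163] [ 0.     0.993  0.12  -0.   ] [ 0.135  0.417 -0.264  1.67   0.121  1.071 -1.496]
coil_center [([258.8, 144.9], 0.7)]
core_top [([259.1, 141.6], 0.57)]
mark []
tray_in [([48.4, 85.7], 0.89)]
```

View pics/w2.png

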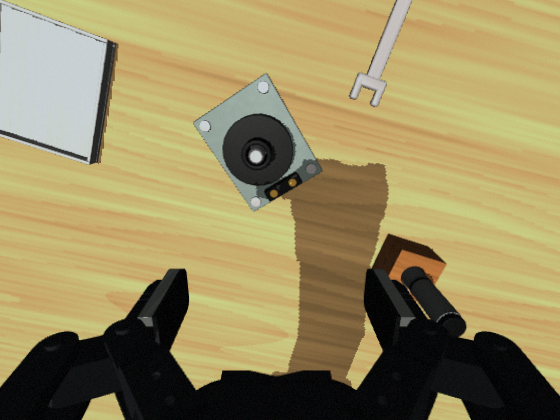

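The picture shows the post top at (255,157). The plate corners are at (266,73), (194,124), (254,212) and (323,169). The terminal block is at (284,187), so the plate's +x runs towards (230,98), and the gauge's top is at (454,325).

```bash
python3 - <<'E'
from h import *
import pickle
np.set_printoptions(precision=1,suppress=True)
p=pickle.load(open('w2.pkl','rb'))
print('post',atz(p,(255,157),82))
C=[atz(p,u,12) for u in((266,73),(194,124),(254,212),(323,169))]
for c in C:print(c)
print('centre',np.mean(C,0),[np.linalg.norm(C[i]-C[i-1]) for i in range(4)])
d=C[0]+C[1]-C[2]-C[3];print('yaw+x',np.degrees(np.arctan2(d[1],d[0])))
b=atz(p,(284,187),26);print('block',b)
print('gauge top',atz(p,(454,325),30+120))
print('tray',atz(p,(48.4,85.7),4))
P={n:shot(n) for n in('scene','side')}
for n in P: print(n,[proj(P[n],np.r_[np.mean(C,0)[:2],82]),proj(P[n],np.r_[atz(p,(255,157),82)])])
for n,roi in (('scene',(235,190,60,45)),('side',(255,205,80,60))):
    x,y,w,h=roi; 
    if n=='scene': a=P[n]['frame'][y:y+h,x:x+w,::-1]; A=cv2.resize(a,(400,300),interpolation=3)
    else: A=np.hstack([A,cv2.resize(P[n]['frame'][y:y+h,x:x+w,::-1],(400,300),interpolation=3)])
cv2.imwrite('pics/crop.png',A)
E
```

```text
post [599.5   2.3  82. ]
[687.5  12.9  12. ]
[609.  87.  12.]
[512.7 -11.   12. ]
[592.8 -86.1  12. ]
centre [600.5   0.7  12. ] [np.float64(137.01972105914243), np.float64(107.95271274463775), np.float64(137.43346074186067), np.float64(109.78587590075028)]
yaw+x 45.89877208207596
block [560.5 -41.1  26. ]
gauge top [ 491.8 -234.4  150. ]
tray [609.7 266.5   4. ]
scene [array([264.5, 199.6]), array([264.9, 199.2])]
side [array([293.3, 216.8]), array([293.5, 217.3])]
```

View pics/crop.png

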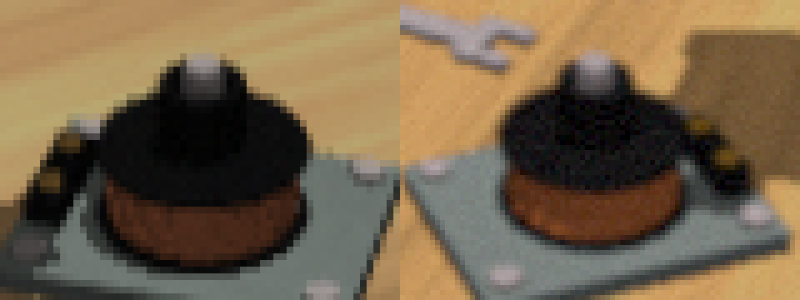

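The post is at (600, 1.5, 82): three views agree and the plate centre matches to within 2 mm. The plate's +x is at 46°. I'll go down to the neck and grip.

Request:
arm_command --moves '[{"dx":11,"dy":14,"dz":-30,"wx":0,"wy":0,"wz":0},{"dx":11,"dy":14,"dz":-30,"wx":0,"wy":0,"wz":0},{"dx":0,"dy":0,"dz":-40,"wx":0,"wy":0,"wz":0},{"dx":0,"dy":0,"dz":-40,"wx":0,"wy":0,"wz":0},{"dx":0,"dy":0,"dz":-30,"wx":0,"wy":0,"wz":0},{"dx":0,"dy":0,"dz":-20,"wx":0,"wy":0,"wz":0},{"dx":0,"dy":0,"dz":-20,"wx":0,"wy":0,"wz":0},{"dx":0,"dy":0,"dz":-10,"wx":0,"wy":0,"wz":0},{"dx":0,"dy":0,"dz":-5,"wx":0,"wy":0,"wz":0},{"dx":0,"dy":0,"dz":0,"wx":0,"wy":0,"wz":0}]'

```text
t: 5.05
position: [599.8, 0.6, 46.3]
tool_rot: [-0.0, 0.993, 0.119, -0.0]
contact_force: [0.7, -0.7, 0.2]
finger_gap: 85.0
gripper_force: 0.0
```

Request:
arm_command --moves '[{"dx":0,"dy":0,"dz":0,"wx":0,"wy":0,"wz":0},{"dx":0,"dy":0,"dz":0,"wx":0,"wy":0,"wz":0},{"dx":0,"dy":0,"dz":0,"wx":0,"wy":0,"wz":0},{"dx":0,"dy":0,"dz":0,"wx":0,"wy":0,"wz":0},{"dx":0,"dy":0,"dz":0,"wx":0,"wy":0,"wz":0},{"dx":0,"dy":0,"dz":0,"wx":0,"wy":0,"wz":0},{"dx":0,"dy":0,"dz":0,"wx":0,"wy":0,"wz":0}]' --jaw 20

```text
t: 5.75
position: [600.1, 0.8, 47.1]
tool_rot: [0.0, 0.993, 0.119, 0.0]
contact_force: [-1.8, 0.1, 10.9]
finger_gap: 31.9
gripper_force: 59.4
```

Request:
arm_command --moves '[{"dx":0,"dy":0,"dz":5,"wx":0,"wy":0,"wz":0},{"dx":0,"dy":0,"dz":10,"wx":0,"wy":0,"wz":0},{"dx":0,"dy":0,"dz":15,"wx":0,"wy":0,"wz":0},{"dx":0,"dy":0,"dz":15,"wx":0,"wy":0,"wz":0},{"dx":0,"dy":0,"dz":15,"wx":0,"wy":0,"wz":0},{"dx":0,"dy":0,"dz":15,"wx":0,"wy":0,"wz":0},{"dx":0,"dy":0,"dz":15,"wx":0,"wy":0,"wz":0},{"dx":0,"dy":0,"dz":15,"wx":0,"wy":0,"wz":0},{"dx":0,"dy":0,"dz":10,"wx":0,"wy":0,"wz":0},{"dx":0,"dy":0,"dz":0,"wx":0,"wy":0,"wz":0},{"dx":0,"dy":0,"dz":0,"wx":0,"wy":0,"wz":0}]'

```text
t: 6.85
position: [599.6, 0.7, 161.1]
tool_rot: [0.0, 0.993, 0.119, -0.0]
contact_force: [-0.1, 0.1, -3.3]
finger_gap: 31.4
gripper_force: 60.0
```

```bash
python3 - <<'E'
from h import *
import pickle
np.set_printoptions(precision=1,suppress=True)
s=get_state();print(s['t'],s['position'],s['tool_rot'],s['contact_force'],s['torque'])
P={n:shot(n) for n in('scene','side','wrist')}
pickle.dump(P,open('p3.pkl','wb'))
for t in ['coil_center','mark','tray_in']:
    r={n:spot_in(P[n],t)[:2] for n in P}
    print(t,{n:[(np.array(x['uv']).round(1).tolist(),round(x['conf'],2)) for x in r[n]] for n in r})
    g=[ray(P[n],r[n][0]['uv']) for n in P if r[n] and r[n][0]['conf']>.5]
    if len(g)>1: print('   ',tri(g))
w=P['wrist']['frame'][:,:,::-1]
sd=cv2.resize(P['side']['frame'][150:360,170:450,::-1],(400,300))
cv2.imwrite('pics/m3.png',np.hstack([cv2.resize(w,(400,300)),sd]))
E
```

```text
6.85 [599.6   0.7 161.1] [ 0.   1.   0.1 -0. ] [-0.1  0.1 -3.3] [ 0. -0. -0.]
coil_center {'scene': [([262.6, 181.2], 0.73)], 'side': [([296.0, 191.2], 0.74)], 'wrist': []}
    (array([600.1,  -6.4, 138.3]), [2.0, 2.0])
mark {'scene': [([265.1, 222.6], 0.95)], 'side': [([291.9, 248.0], 0.73)], 'wrist': [([268.1, 158.6], 0.64)]}
    (array([610.5,   7.5,   6.7]), [11.4, 10.2, 19.8])
tray_in {'scene': [([345.3, 198.9], 0.77)], 'side': [([230.7, 327.9], 0.77)], 'wrist': [([36.4, 120.9], 0.97)]}
    (array([610.4, 254.8,  -2.1]), [14.6, 4.9, 16.6])
```

View pics/m3.png

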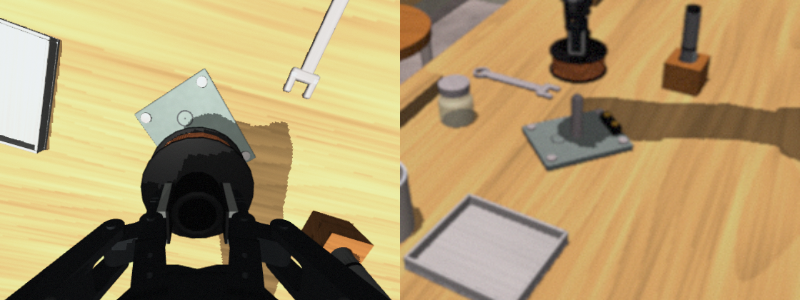

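The picture shows the coil held level and clear of the post. The scribed ring is now visible at about (259,165) in the full wrist frame and (280,247) in the side frame. The tray is whole in the side view.

```bash
python3 - <<'E'
from h import *
import pickle
np.set_printoptions(precision=1,suppress=True)
P=pickle.load(open('p3.pkl','rb'))
print('ring w/s',atz(P['wrist'],(259,165),12),atz(P['side'],(280,246.6),12), tri([ray(P['wrist'],(259,165)),ray(P['side'],(280,246.6))]))
a=np.radians(45.9);print('pred',599.8+30*np.cos(a),1.5+30*np.sin(a))
C=[atz(P['side'],u,20) for u in((224,290),(287,319),(243,363),(177,329))]
for c in C:print(c)
print(np.mean(C,0),[round(np.linalg.norm(C[i]-C[i-1])) for i in range(4)])
g=P['side']['frame'];hsv=cv2.cvtColor(g,cv2.COLOR_RGB2HSV)
m=((hsv[:,:,1]<60)&(hsv[:,:,2]>90)).astype(np.uint8);m[:285]=0;m[:,:178]=0;m[:,290:]=0
n,l,st,ce=cv2.connectedComponentsWithStats(m);k=1+st[1:,4].argmax();print(st[k],ce[k],atz(P['side'],ce[k],4))
r=spot_in(P['scene'],'tray_in');print(tri([ray(P['scene'],r[0]['uv']),ray(P['side'],ce[k])]))
E
```

```text
ring w/s [621.7  23.1  12. ] [622.6  20.3  12. ] (array([621.8,  23. ,  13.9]), [0.3, 0.3])
pred 620.6773838977693 23.043788932895666
[658.1 200.   20. ]
[521.8 222.2  20. ]
[547.5 334.6  20. ]
[681.  316.2  20. ]
[602.1 268.3  20. ] [118, 138, 115, 135]
[ 178  286  109   87 5302] [231.2 326.9] [608.9 262.9   4. ]
(array([607.8, 266.1,   7.1]), [0.8, 0.8])
```

Request:
arm_command --moves '[{"dx":1,"dy":20,"dz":0,"wx":0,"wy":0,"wz":0},{"dx":1,"dy":40,"dz":0,"wx":0,"wy":0,"wz":0},{"dx":1,"dy":45,"dz":0,"wx":0,"wy":0,"wz":0},{"dx":1,"dy":45,"dz":0,"wx":0,"wy":0,"wz":0},{"dx":1,"dy":45,"dz":0,"wx":0,"wy":0,"wz":0},{"dx":1,"dy":40,"dz":0,"wx":0,"wy":0,"wz":0},{"dx":0,"dy":20,"dz":-10,"wx":0,"wy":0,"wz":0},{"dx":0,"dy":10,"dz":-20,"wx":0,"wy":0,"wz":0},{"dx":0,"dy":0,"dz":-20,"wx":0,"wy":0,"wz":0},{"dx":0,"dy":0,"dz":0,"wx":0,"wy":0,"wz":0},{"dx":0,"dy":0,"dz":0,"wx":0,"wy":0,"wz":0}]'

```text
t: 8.6
position: [605.9, 265.5, 111.6]
tool_rot: [0.0, 0.993, 0.119, -0.0]
contact_force: [0.0, -0.0, -2.5]
finger_gap: 31.8
gripper_force: 60.2
```

```bash
python3 - <<'E'
from h import *
np.set_printoptions(precision=1,suppress=True)
s=get_state();print(s['t'],s['position'])
P={n:shot(n) for n in('side','wrist')}
q=s['position'].copy()
for n in P:
    f=np.ascontiguousarray(P[n]['frame'][:,:,::-1])
    u,v=np.array([75,0]),np.array([0,65])
    # assumed tray outline: yaw from side corners (-9 deg)
    a=np.radians(-9);R2=np.array([[np.cos(a),-np.sin(a)],[np.sin(a),np.cos(a)]])
    pts=[proj(P[n],np.r_[np.array([606,267])+R2@np.array(c),20]) for c in((75,65),(75,-65),(-75,-65),(-75,65))]
    cv2.polylines(f,[np.array(pts).round().astype(int)],True,(0,0,255),1)
    cir=[proj(P[n],[q[0]+42*np.cos(t),q[1]+42*np.sin(t),4]) for t in np.linspace(0,6.28,40)]
    cv2.polylines(f,[np.array(cir).round().astype(int)],True,(0,255,0),1)
    P[n]['f']=f
sd=cv2.resize(P['side']['f'][220:370,130:330],(400,300))
cv2.imwrite('pics/m4.png',np.hstack([cv2.resize(P['wrist']['f'],(400,300)),sd]))
E
```

```text
8.6 [605.9 265.5 111.6]
```

View pics/m4.png

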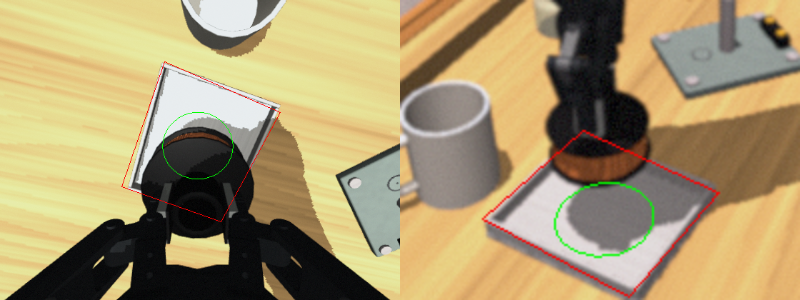

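The predicted tray outline (red) fits the real tray in both views, and the coil's footprint (green) falls well inside its floor. I'll lower it.

Request:
arm_command --moves '[{"dx":0,"dy":0,"dz":-15,"wx":0,"wy":0,"wz":0},{"dx":0,"dy":0,"dz":-20,"wx":0,"wy":0,"wz":0},{"dx":0,"dy":0,"dz":-15,"wx":0,"wy":0,"wz":0},{"dx":0,"dy":0,"dz":-10,"wx":0,"wy":0,"wz":0},{"dx":0,"dy":0,"dz":-5,"wx":0,"wy":0,"wz":0},{"dx":0,"dy":0,"dz":-2,"wx":0,"wy":0,"wz":0},{"dx":0,"dy":0,"dz":-2,"wx":0,"wy":0,"wz":0},{"dx":0,"dy":0,"dz":0,"wx":0,"wy":0,"wz":0},{"dx":0,"dy":0,"dz":0,"wx":0,"wy":0,"wz":0}]'

```text
t: 9.6
position: [606.0, 265.8, 42.8]
tool_rot: [-0.0, 0.993, 0.119, 0.0]
contact_force: [0.0, 0.3, -3.1]
finger_gap: 32.0
gripper_force: 60.2
```

Request:
arm_command --moves '[{"dx":0,"dy":0,"dz":-2,"wx":0,"wy":0,"wz":0},{"dx":0,"dy":0,"dz":0,"wx":0,"wy":0,"wz":0}]'

```text
t: 9.8
position: [605.8, 265.7, 40.2]
tool_rot: [-0.0, 0.993, 0.119, -0.0]
contact_force: [-0.7, 0.1, -3.4]
finger_gap: 31.7
gripper_force: 60.2
```

Request:
arm_command --moves '[{"dx":0,"dy":0,"dz":-1,"wx":0,"wy":0,"wz":0},{"dx":0,"dy":0,"dz":0,"wx":0,"wy":0,"wz":0}]'

```text
t: 10.0
position: [605.8, 265.7, 39.2]
tool_rot: [-0.0, 0.993, 0.119, -0.0]
contact_force: [-1.0, -0.3, -3.0]
finger_gap: 31.6
gripper_force: 60.3
```

Request:
arm_command --moves '[{"dx":0,"dy":0,"dz":-1,"wx":0,"wy":0,"wz":0},{"dx":0,"dy":0,"dz":0,"wx":0,"wy":0,"wz":0}]'

```text
t: 10.2
position: [605.8, 265.8, 39.1]
tool_rot: [0.0, 0.993, 0.119, 0.0]
contact_force: [-7.1, -2.7, 10.7]
finger_gap: 31.7
gripper_force: 61.7
```

Request:
arm_command --moves '[{"dx":0,"dy":0,"dz":-1,"wx":0,"wy":0,"wz":0},{"dx":0,"dy":0,"dz":0,"wx":0,"wy":0,"wz":0}]'

```text
t: 10.4
position: [605.8, 265.7, 39.0]
tool_rot: [0.0, 0.993, 0.119, 0.0]
contact_force: [-10.5, -6.1, 26.0]
finger_gap: 31.8
gripper_force: 63.3
```

It touched down, so I'll ease back 2 mm, open and rise.

Request:
arm_command --moves '[{"dx":0,"dy":0,"dz":2,"wx":0,"wy":0,"wz":0},{"dx":0,"dy":0,"dz":0,"wx":0,"wy":0,"wz":0}]'

```text
t: 10.6
position: [606.0, 265.8, 39.5]
tool_rot: [-0.0, 0.993, 0.119, 0.0]
contact_force: [0.6, -0.5, -4.2]
finger_gap: 32.1
gripper_force: 60.3
```

Request:
arm_command --moves '[{"dx":0,"dy":0,"dz":0,"wx":0,"wy":0,"wz":0},{"dx":0,"dy":0,"dz":0,"wx":0,"wy":0,"wz":0},{"dx":0,"dy":0,"dz":0,"wx":0,"wy":0,"wz":0},{"dx":0,"dy":0,"dz":0,"wx":0,"wy":0,"wz":0},{"dx":0,"dy":0,"dz":0,"wx":0,"wy":0,"wz":0},{"dx":0,"dy":0,"dz":5,"wx":0,"wy":0,"wz":0},{"dx":0,"dy":0,"dz":15,"wx":0,"wy":0,"wz":0},{"dx":0,"dy":0,"dz":30,"wx":0,"wy":0,"wz":0},{"dx":0,"dy":0,"dz":45,"wx":0,"wy":0,"wz":0},{"dx":0,"dy":0,"dz":50,"wx":0,"wy":0,"wz":0},{"dx":0,"dy":0,"dz":50,"wx":0,"wy":0,"wz":0},{"dx":0,"dy":0,"dz":40,"wx":0,"wy":0,"wz":0}]' --jaw 85

```text
t: 11.8
position: [605.8, 265.9, 279.1]
tool_rot: [-0.001, 0.993, 0.119, 0.001]
contact_force: [0.6, 0.2, 0.1]
finger_gap: 85.2
gripper_force: 0.0
```

```bash
python3 - <<'E'
from h import *
import pickle
np.set_printoptions(precision=1,suppress=True)
s=get_state();print(s['t'],s['position'])
P={n:shot(n) for n in('scene','side','wrist')}
for t in ['coil_center','gauge_center']:
    r={n:spot_in(P[n],t)[:2] for n in P}
    print(t,{n:[(np.array(x['uv']).round(1).tolist(),round(x['conf'],2)) for x in r[n]] for n in r})
    g=[ray(P[n],r[n][0]['uv']) for n in P if r[n] and r[n][0]['conf']>.5]
    if len(g)>1: print('   ',tri(g))
pickle.dump(P,open('p5.pkl','wb'))
cr=lambda n,x,y,w,h,W:cv2.resize(P[n]['frame'][y:y+h,x:x+w,::-1],(W,300),interpolation=3)
cv2.imwrite('pics/m5.png',np.hstack([cr('wrist',0,0,560,420,400),cr('scene',140,170,50,75,200),cr('side',345,145,50,75,200)]))
E
```

```text
11.8 [605.8 265.9 279.1]
coil_center {'scene': [([342.5, 194.2], 0.74)], 'side': [([232.1, 319.2], 0.91), ([372.2, 173.9], 0.24)], 'wrist': [([276.6, 171.3], 0.94)]}
    (array([605.1, 262.8,  22. ]), [4.6, 1.4, 4.3])
gauge_center {'scene': [([160.3, 195.4], 0.9), ([314.7, 254.9], 0.75)], 'side': [([370.7, 174.2], 0.87)], 'wrist': []}
    (array([ 490.4, -229.7,  103. ]), [3.1, 3.1])
```

View pics/m5.png

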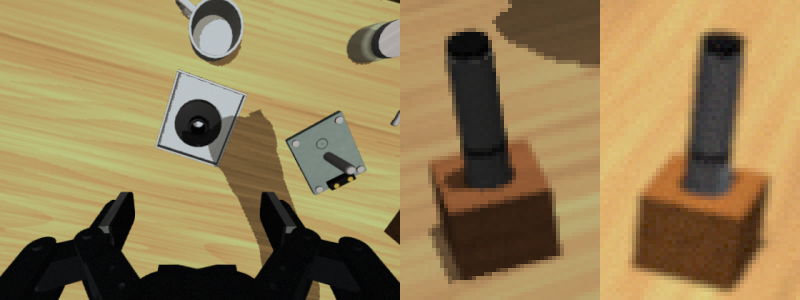

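The picture shows the coil lying flat and centred in the tray, let go, and the ring clear on the plate. The gauge stands upright in its socket. Next I'll hover over the gauge.

Request:
arm_command --moves '[{"dx":-10,"dy":-40,"dz":0,"wx":0,"wy":0,"wz":0},{"dx":-10,"dy":-45,"dz":0,"wx":0,"wy":0,"wz":0},{"dx":-10,"dy":-45,"dz":0,"wx":0,"wy":0,"wz":0},{"dx":-10,"dy":-45,"dz":0,"wx":0,"wy":0,"wz":0},{"dx":-10,"dy":-45,"dz":0,"wx":0,"wy":0,"wz":0},{"dx":-10,"dy":-45,"dz":0,"wx":0,"wy":0,"wz":0},{"dx":-10,"dy":-45,"dz":0,"wx":0,"wy":0,"wz":0},{"dx":-10,"dy":-45,"dz":0,"wx":0,"wy":0,"wz":0},{"dx":-10,"dy":-45,"dz":0,"wx":0,"wy":0,"wz":0},{"dx":-10,"dy":-45,"dz":0,"wx":0,"wy":0,"wz":0},{"dx":-10,"dy":-40,"dz":0,"wx":0,"wy":0,"wz":0},{"dx":-5,"dy":-20,"dz":0,"wx":0,"wy":0,"wz":0}]'

```text
t: 13.45
position: [489.1, -242.9, 273.8]
tool_rot: [0.0, 0.993, 0.117, -0.001]
contact_force: [0.4, 0.3, -0.1]
finger_gap: 85.0
gripper_force: 0.0
```

Request:
arm_command --moves '[{"dx":0,"dy":0,"dz":0,"wx":0,"wy":0,"wz":0},{"dx":0,"dy":0,"dz":0,"wx":0,"wy":0,"wz":0}]'

```text
t: 13.65
position: [490.7, -239.1, 273.8]
tool_rot: [-0.0, 0.993, 0.119, -0.0]
contact_force: [-0.6, 0.4, -1.0]
finger_gap: 84.9
gripper_force: 0.0
```

```bash
python3 - <<'E'
from h import *
import pickle
np.set_printoptions(precision=3,suppress=True)
s=get_state();print(s['t'],s['position'],s['tool_rot'],s['q'])
P=pickle.load(open('p5.pkl','rb'))
print('top tri',tri([ray(P['scene'],(156.8,180.75)),ray(P['side'],(375.8,155.5))]))
print('ring again',atz(P['wrist'],(451,202),12), 'gauge top in wrist?')
p=shot('wrist');pickle.dump(p,open('w6.pkl','wb'));save(p,'w6.png')
for t in ['stand','gauge_center']:
    print(t,[(x['uv'],x['conf']) for x in spot_in(p,t)[:2]])
print(proj(p,[492,-236,150]))
E
```

```text
13.65 [ 490.653 -239.079  273.823] [-0.     0.993  0.119 -0.   ] [ 0.454  0.354 -0.143  1.754  0.057  1.039 -1.042]
top tri (array([ 486.916, -233.962,  147.228]), [0.9, 0.9])
ring again [619.996  21.043  12.   ] gauge top in wrist?
stand [([274.8, 163.6], 0.57)]
gauge_center [([271.0, 188.5], 0.77)]
[273.609 197.834]
```

View pics/w6.png

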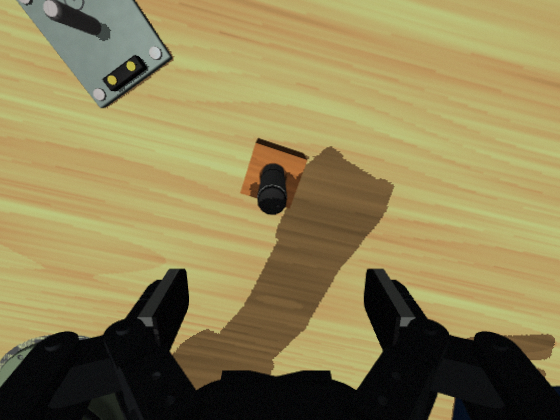

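The gauge's top is at (271,201), which gives about (488.5,-234.5). This agrees with the other two views, whose height of 147 mm is near the expected 150. I'll go down and grip.

Request:
arm_command --moves '[{"dx":-2,"dy":4.5,"dz":-20,"wx":0,"wy":0,"wz":0},{"dx":0,"dy":0,"dz":-40,"wx":0,"wy":0,"wz":0},{"dx":0,"dy":0,"dz":-40,"wx":0,"wy":0,"wz":0},{"dx":0,"dy":0,"dz":-40,"wx":0,"wy":0,"wz":0},{"dx":0,"dy":0,"dz":-26,"wx":0,"wy":0,"wz":0},{"dx":0,"dy":0,"dz":-10,"wx":0,"wy":0,"wz":0},{"dx":0,"dy":0,"dz":0,"wx":0,"wy":0,"wz":0},{"dx":0,"dy":0,"dz":0,"wx":0,"wy":0,"wz":0}]'

```text
t: 14.6
position: [489.5, -234.7, 99.4]
tool_rot: [0.0, 0.993, 0.119, 0.001]
contact_force: [0.1, -0.0, 0.4]
finger_gap: 85.0
gripper_force: 0.0
```

Request:
arm_command --moves '[{"dx":0,"dy":0,"dz":0,"wx":0,"wy":0,"wz":0},{"dx":0,"dy":0,"dz":0,"wx":0,"wy":0,"wz":0},{"dx":0,"dy":0,"dz":0,"wx":0,"wy":0,"wz":0},{"dx":0,"dy":0,"dz":0,"wx":0,"wy":0,"wz":0},{"dx":0,"dy":0,"dz":0,"wx":0,"wy":0,"wz":0},{"dx":0,"dy":0,"dz":0,"wx":0,"wy":0,"wz":0},{"dx":0,"dy":0,"dz":0,"wx":0,"wy":0,"wz":0}]' --jaw 15

```text
t: 15.3
position: [489.1, -235.0, 98.8]
tool_rot: [0.0, 0.993, 0.119, 0.0]
contact_force: [0.1, -0.4, 7.6]
finger_gap: 27.0
gripper_force: 58.5
```

Request:
arm_command --moves '[{"dx":0,"dy":0,"dz":5,"wx":0,"wy":0,"wz":0},{"dx":0,"dy":0,"dz":10,"wx":0,"wy":0,"wz":0},{"dx":0,"dy":0,"dz":15,"wx":0,"wy":0,"wz":0},{"dx":0,"dy":0,"dz":20,"wx":0,"wy":0,"wz":0},{"dx":0,"dy":0,"dz":20,"wx":0,"wy":0,"wz":0},{"dx":0,"dy":0,"dz":20,"wx":0,"wy":0,"wz":0},{"dx":0,"dy":0,"dz":15,"wx":0,"wy":0,"wz":0},{"dx":0,"dy":0,"dz":10,"wx":0,"wy":0,"wz":0},{"dx":0,"dy":0,"dz":0,"wx":0,"wy":0,"wz":0},{"dx":0,"dy":0,"dz":0,"wx":0,"wy":0,"wz":0}]'

```text
t: 16.3
position: [488.6, -234.7, 213.0]
tool_rot: [-0.0, 0.993, 0.119, -0.0]
contact_force: [0.4, 0.4, -1.2]
finger_gap: 27.0
gripper_force: 59.0
```

Request:
arm_command --moves '[{"dx":10,"dy":20,"dz":5,"wx":0,"wy":0,"wz":0},{"dx":15,"dy":30,"dz":0,"wx":0,"wy":0,"wz":0},{"dx":20,"dy":35,"dz":0,"wx":0,"wy":0,"wz":0},{"dx":20,"dy":35,"dz":0,"wx":0,"wy":0,"wz":0},{"dx":20,"dy":40,"dz":0,"wx":0,"wy":0,"wz":0},{"dx":20,"dy":35,"dz":0,"wx":0,"wy":0,"wz":0},{"dx":15,"dy":30,"dz":0,"wx":0,"wy":0,"wz":0},{"dx":7,"dy":20,"dz":0,"wx":0,"wy":0,"wz":0},{"dx":5,"dy":12,"dz":0,"wx":0,"wy":0,"wz":0},{"dx":0,"dy":0,"dz":0,"wx":0,"wy":0,"wz":0},{"dx":0,"dy":0,"dz":0,"wx":0,"wy":0,"wz":0}]'

```text
t: 17.4
position: [620.4, 21.1, 217.8]
tool_rot: [0.0, 0.993, 0.119, -0.0]
contact_force: [-0.3, -0.4, -2.0]
finger_gap: 26.7
gripper_force: 59.1
```

```bash
python3 - <<'E'
from h import *
import pickle
np.set_printoptions(precision=1,suppress=True)
s=get_state();print(s['t'],s['position'],s['tool_rot'],s['contact_force'],s['finger_gap'])
P={n:shot(n) for n in('scene','side','wrist')}
pickle.dump(P,open('p7.pkl','wb'))
for t in ['tip_end','gauge_center','mark']:
    r={n:spot_in(P[n],t)[:2] for n in P}
    print(t,{n:[(np.array(x['uv']).round(1).tolist(),round(x['conf'],2)) for x in r[n]] for n in r})
X=np.r_[s['position'][:2],s['position'][2]-94.8]
for n in P: print(n,'tip exp',proj(P[n],X))
o=[]
for n,w,h,W in(('scene',56,84,200),('side',56,84,200),('wrist',224,168,400)):
    x,y=(proj(P[n],X+[0,0,-25])-[w/2,h/2]).astype(int) if n!='wrist' else (160,60)
    x=max(x,0);y=max(y,0);print(n,x,y)
    o.append(cv2.resize(P[n]['frame'][y:y+h,x:x+w,::-1],(W,300),interpolation=3))
cv2.imwrite('pics/m7.png',np.hstack(o))
E
```

```text
17.4 [620.4  21.1 217.8] [ 0.   1.   0.1 -0. ] [-0.3 -0.4 -2. ] 26.70995951277224
tip_end {'scene': [], 'side': [([150.1, 293.1], 0.23)], 'wrist': [([75.8, 110.4], 0.28)]}
gauge_center {'scene': [([279.9, 160.3], 0.96)], 'side': [([283.9, 177.1], 0.7)], 'wrist': [([274.8, 297.9], 0.85)]}
mark {'scene': [([265.1, 221.9], 0.74)], 'side': [([292.8, 247.4], 0.55)], 'wrist': [([292.1, 186.5], 0.78)]}
scene tip exp [275.7 187. ]
side tip exp [280.8 202.3]
wrist tip exp [276.  210.5]
scene 247 153
side 252 170
wrist 160 60
```

View pics/m7.png

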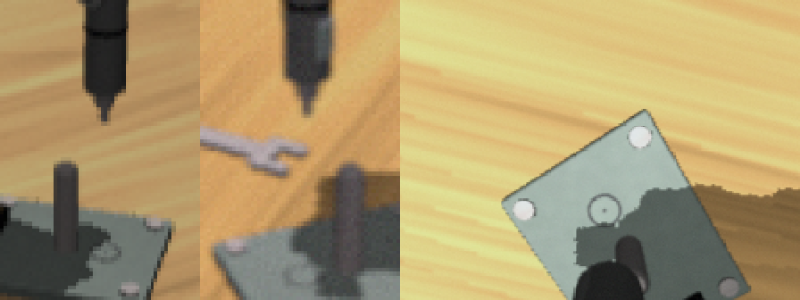

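The tip shows at (276.4,187.4) in the scene view and (282.0,201.6) in the side view. The ring is at (276.4,223.6) in scene, (279.7,246.4) in side and (274.2,177.6) in wrist. Next I'll compute the tip-to-ring offset in the fixed views.

```bash
python3 - <<'E'
from h import *
import pickle
np.set_printoptions(precision=1,suppress=True)
P=pickle.load(open('p7.pkl','rb'))
t,r=tri([ray(P['scene'],(276.4,187.4)),ray(P['side'],(282.0,201.6))])
print('tip',t,r)
m,r=tri([ray(P['scene'],(276.4,223.6)),ray(P['side'],(279.7,246.4))])
print('ring',m,r,[atz(P[n],u,12) for n,u in(('scene',(276.4,223.6)),('side',(279.7,246.4)),('wrist',(274.2,177.6)))])
E
```

```text
tip [620.1  20.8 123.2] [2.4, 2.4]
ring [622.8  23.   13.9] [0.6, 0.6] [array([621.3,  24.6,  12. ]), array([623.5,  19.9,  12. ]), array([621.1,  23.1,  12. ])]
```

Request:
arm_command --moves '[{"dx":1,"dy":1.8,"dz":-10,"wx":0,"wy":0,"wz":0},{"dx":0,"dy":0,"dz":-20,"wx":0,"wy":0,"wz":0},{"dx":0,"dy":0,"dz":-20,"wx":0,"wy":0,"wz":0},{"dx":0,"dy":0,"dz":-20,"wx":0,"wy":0,"wz":0},{"dx":0,"dy":0,"dz":-15,"wx":0,"wy":0,"wz":0},{"dx":0,"dy":0,"dz":-10,"wx":0,"wy":0,"wz":0},{"dx":0,"dy":0,"dz":-6,"wx":0,"wy":0,"wz":0},{"dx":0,"dy":0,"dz":0,"wx":0,"wy":0,"wz":0},{"dx":0,"dy":0,"dz":0,"wx":0,"wy":0,"wz":0}]'

```text
t: 18.9
position: [622.2, 24.1, 117.8]
tool_rot: [-0.0, 0.993, 0.119, 0.0]
contact_force: [-0.9, -0.3, -0.1]
finger_gap: 26.6
gripper_force: 59.1
```

```bash
python3 - <<'E'
from h import *
np.set_printoptions(precision=1,suppress=True)
s=get_state();print(s['t'],s['position'],s['contact_force'],s['finger_gap'])
P={n:shot(n) for n in('scene','side')}
o=[]
for n in P:
    X=np.r_[s['position'][:2],s['position'][2]-94.8]
    c=proj(P[n],X);x,y=(c-[20,20]).astype(int);print(n,x,y,'tip exp',c)
    o.append(cv2.resize(P[n]['frame'][y:y+40,x:x+40,::-1],(400,400),interpolation=3))
cv2.imwrite('pics/m8.png',np.hstack(o))
E
```

```text
18.9 [622.2  24.1 117.8] [-0.9 -0.3 -0.1] 26.619433989084385
scene 256 200 tip exp [276.5 220.4]
side 259 223 tip exp [279.5 243.4]
```

View pics/m8.png

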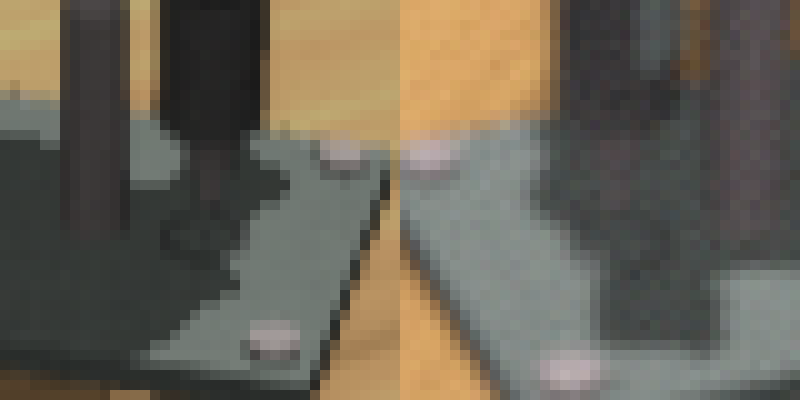

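The tip (axis at about (277,220) in scene, 280 in side) is directly above the ring, which lies at (276.4,223.6) and (280,246.5), about 11 mm below it. I'll go down slowly.

Request:
arm_command --moves '[{"dx":-0.7,"dy":-1,"dz":-3,"wx":0,"wy":0,"wz":0},{"dx":0,"dy":0,"dz":-3,"wx":0,"wy":0,"wz":0},{"dx":0,"dy":0,"dz":-2,"wx":0,"wy":0,"wz":0},{"dx":0,"dy":0,"dz":0,"wx":0,"wy":0,"wz":0},{"dx":0,"dy":0,"dz":0,"wx":0,"wy":0,"wz":0}]'

```text
t: 19.5
position: [621.1, 23.0, 109.2]
tool_rot: [0.0, 0.993, 0.119, -0.0]
contact_force: [0.6, -0.0, -0.6]
finger_gap: 26.7
gripper_force: 59.1
```

Request:
arm_command --moves '[{"dx":0,"dy":0,"dz":-2,"wx":0,"wy":0,"wz":0},{"dx":0,"dy":0,"dz":0,"wx":0,"wy":0,"wz":0},{"dx":0,"dy":0,"dz":0,"wx":0,"wy":0,"wz":0}]'

```text
t: 19.8
position: [621.1, 23.0, 107.3]
tool_rot: [-0.0, 0.993, 0.119, -0.0]
contact_force: [0.5, -0.8, -1.6]
finger_gap: 26.7
gripper_force: 59.1
```

Request:
arm_command --moves '[{"dx":0,"dy":0,"dz":-2,"wx":0,"wy":0,"wz":0},{"dx":0,"dy":0,"dz":0,"wx":0,"wy":0,"wz":0},{"dx":0,"dy":0,"dz":0,"wx":0,"wy":0,"wz":0}]'

```text
t: 20.1
position: [621.2, 23.1, 105.4]
tool_rot: [-0.0, 0.993, 0.119, 0.0]
contact_force: [0.1, 0.1, 1.1]
finger_gap: 27.2
gripper_force: 59.1
```

Request:
arm_command --moves '[{"dx":0,"dy":0,"dz":-2,"wx":0,"wy":0,"wz":0},{"dx":0,"dy":0,"dz":0,"wx":0,"wy":0,"wz":0},{"dx":0,"dy":0,"dz":0,"wx":0,"wy":0,"wz":0}]'

```text
t: 20.4
position: [621.2, 23.0, 103.3]
tool_rot: [-0.0, 0.993, 0.119, 0.0]
contact_force: [0.4, 0.1, 2.1]
finger_gap: 26.6
gripper_force: 59.1
```

Contact came at a TCP height of about 106.5, as predicted. I'll go 1.5 mm more, to about half-way in, then settle and check.

Request:
arm_command --moves '[{"dx":0,"dy":0,"dz":-1.5,"wx":0,"wy":0,"wz":0},{"dx":0,"dy":0,"dz":0,"wx":0,"wy":0,"wz":0},{"dx":0,"dy":0,"dz":0,"wx":0,"wy":0,"wz":0},{"dx":0,"dy":0,"dz":0,"wx":0,"wy":0,"wz":0},{"dx":0,"dy":0,"dz":0,"wx":0,"wy":0,"wz":0}]'

```text
t: 20.9
position: [621.1, 23.1, 101.9]
tool_rot: [-0.0, 0.993, 0.119, 0.0]
contact_force: [0.1, -1.1, 2.8]
finger_gap: 26.8
gripper_force: 59.1
```

```bash
python3 - <<'E'
from h import *
np.set_printoptions(precision=1,suppress=True)
F=[];Z=[]
for i in range(8):
    p=camera('side');s=get_state();F.append(s['contact_force']);Z.append(s['position'])
print(s['t'],np.mean(F,0),np.mean(Z,0),s['finger_gap'])
P={'scene':shot('scene'),'side':shot('side')};o=[]
X=np.r_[s['position'][:2],40]
for n in P:
    x,y=(proj(P[n],X)-[35,26]).astype(int);print(n,x,y,proj(P[n],[621.2,23,12]))
    o.append(cv2.resize(P[n]['frame'][y:y+52,x:x+70,::-1],(400,300),interpolation=3))
cv2.imwrite('pics/m9.png',np.hstack(o))
E
```

```text
21.3 [0.6 0.2 2.1] [621.1  23.  101.8] 26.76438143728593
scene 241 188 [275.9 223.8]
side 245 210 [280.1 247.4]
```

View pics/m9.png

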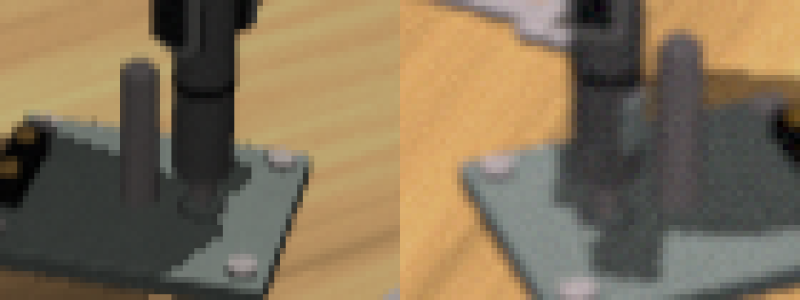

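The gauge stands upright over the ring at about (276,223) in scene, clear of the post. The net force plus the gauge's weight is about 3.3 N, which means the tip is about 4.5 mm in. I'll hand it in.

```bash
python3 -c "from plant import hand_in;print(hand_in())"
```

```text
the job is handed in; nothing more can be done
None
```

The job is handed in, but the hand-in returned no verdict: the coil lies flat in the tray, let go, and the gauge is held upright on the ring with its tip about half-way in (roughly 4.5 mm, about 3.3 N).

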